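# Load the test-tile tray into the bench colour reader past its sprung gate

### The job

Load the tray of two glaze test tiles into the bench colour reader: with one fingertip press down the long yellow press plate beside the chute so that the red gate lifts well clear, and while you keep it down push the tray by its upright rear plate with the other fingertip, past the gate, until it stops fully home in the reader. Only then let the press plate come up, so that the gate drops into the slot behind the tiles and shuts. Only push and press: do not lift the tray, do not let the gate down on it on the way, keep both tiles in their pockets and leave the other things on the bench alone.

Things in the scene. Friction and masses are not known exactly. Their poses are not given: they have to be found in the camera images.
- chute: Fixed colour reader with straight loading chute. Origin on the bench under the gate blade, mid-lane; +x = push direction into the reader, z up, -y = side of the press plate (robot's side). Floor 6 mm above the bench, from x -252 mm. Lane 57 mm wide, guides 4 mm thick, 23 mm high. The tray is home, against its stop, when the tray's x in this frame is 0; its yaw is the chute's.
- reader_mouth (a point): middle of the mouth of the reader's tunnel (white and dark housing), chute x 12 mm, 23 mm above the bench, axes as the chute's. Housing from here 144 mm on in x, 48 mm to each side, 94 mm high, round black head on top to 130 mm. Tunnel 60 mm wide, from floor to 42 mm.
- gate (a joint): angle of the sprung gate about its hinge tube (9 mm diameter, along the lane at chute y -38, z 38 mm, x -253 to 5): 0 shut, to 0.85 rad as the press plate goes down and the blade lifts; springs shut when let go. The tray passes above 0.45 rad; 0.6 to 0.75 is comfortable. It turns about the lane's direction, so the tray cannot push it open.
- blade_edge (a point): middle of the lower edge of the red gate blade (part of the gate): 5 mm thick at chute x 0, across the lane from chute y -16 to 20 mm, edge 14 mm above the bench when shut; its corner on the robot's side is 31 mm or more up above 0.6 rad
- press_mid (a point): middle of the yellow press plate's top (part of the gate; black strip). Plate 3 mm thick, chute x -243 to -31 mm, reaching 4 to 43 mm out from the hinge axis, tilted up 15 deg outward when shut. 18 mm out its top is 45 mm above the bench when shut, 32 mm at 0.68 rad. Some 2.5 N starts it, 7 N holds it fully down, anywhere along it; a finger may slide along it.
- tray: loose grey plastic tray standing in the chute, 165 mm long, 54 mm wide, about 0.25 kg, axes as the chute's. Origin on its underside in the middle of its gate slot. Front end at x = 112 mm; two tile pockets (x = 11 to 109 mm) with walls 19 mm high; open gate slot from x = -8 to 8 mm (only the 6 mm base there); upright push plate 7 mm thick, 44 mm high, full width, whose rear face is x = -53 mm.
- tile_front: green glazed test tile, 43 x 43 x 9 mm, loose in the front pocket of the tray, its underside 6 mm above the tray's; origin at the centre of its underside
- tile_rear: the same kind of green tile, 43 x 44 x 8 mm, in the rear pocket; origin at the centre of its underside
- mallet: rubber mallet with a wooden handle, 122 x 263 x 57 mm, lying on the bench; leave alone
- jar_white: glaze jar with a red cap, 52 mm diameter, 66 mm high; leave alone
- chip: speckled tile offcut, 46 x 38 x 12 mm; leave alone
- chip2: plain grey-brown tile offcut, 41 x 37 x 10 mm; leave alone
Things that resemble listed ones, but are neither listed nor needed, are in the scene too. Leave any pink look-alike of the tile_rear alone.

How it is judged (in metres and radians):
On the way, in this order (a step that is already met when the one before it is completed fails the run):
1. the gate is held well open by a finger with the tray still in front of it (value of joint gate above 0.45 rad and contact force between the fingers and chute above 0.3 N and x of tray in the frame of chute below -0.112 m), for 0.2 s.
2. the tray is fully home in the reader, the gate still held open by a finger (value of joint gate above 0.45 rad and contact force between the fingers and chute above 0.3 N and x of tray in the frame of chute above -0.004 m), for 0.2 s.
At the end, for the whole second after the job is handed in: the tray lies flat and at rest in the chute within 4 mm of its stop in the reader, both tiles flat in their pockets, and the gate has dropped into the tray's slot and is shut (under 0.06 rad) (x of tray in the frame of chute between -0.004 and 0.003 m and z of tray in the frame of chute below 0.009 m and angle between tray's own z axis and vertical below 0.05 rad and value of joint gate below 0.06 rad and linear speed of tray below 0.01 m/s and horizontal distance between tile_front and tray between 0.08 and 0.09 m and horizontal distance between tile_rear and tray between 0.03 and 0.04 m and height (world z) of each of tile_front, tile_rear below 0.016 m); the robot touches nothing.
It fails at once if the gate is let down (below 0.45 rad) on the tray while the tray is passing under it (value of joint gate below 0.45 rad and x of tray in the frame of chute between -0.11 and -0.007 m).
It fails at once if the tray is lifted or tipped instead of pushed (z of tray in the frame of chute above 0.013 m or angle between tray's own z axis and vertical above 0.12 rad).
It fails at once if a tile leaves its pocket (height (world z) of any of tile_front, tile_rear above 0.025 m).
It fails at once if one of the other things on the bench is disturbed (distance of any of mallet, jar_white, chip, chip2 from where it was at the start of the episode above 0.03 m).
It also fails if it takes over 35 s, if anything falls off the work surface, if the arm or the gripper's body presses on something with over 40 N, if the wrist force passes 120 N, or if a joint passes its speed limit or range.

### The arm

A 7-joint arm with a two-finger parallel gripper is mounted at the origin on a cart in front of the work surface, level with it; the furniture and walls round the work are solid. World frame = base frame: x ahead of the robot, y to its left, z up, the work surface at z = 0. Lengths are in m, angles in degrees, forces in N, time in s.
With the tool pointing down it reaches from about 0.425 to 0.975 m from the base axis. Payload 16.7 kg.
Tool frame: the origin (TCP) lies midway between the tips of the shut fingers; the grasp point (between the pads) lies 19 mm behind it; z points along the fingers, y is the line along which they close (so a half turn about z gives the same grasp; the last joint's range is limited). The gripper opens to 85 mm and grips with 20 to 120 N. Pads are 22 mm wide; open, the fingers measure 114 mm over their backs; the gripper's body (76 mm by 85 mm) begins 54 mm behind the grasp point. The pads swing forward as they close: fully open they stand 13 mm farther back than shut.
Start: joints at [-80.93, 24.414, 4.234, 92.017, -1.954, 63.644, -3.845], TCP at [0.205, 0.643, 0.231] pointing down, gripper open.
Joint ranges: [-163.25, 163.25], [-28.42, 122.38], [-70.27, 78.77], [12.13, 141.07], [-58.53, 238.53], [9.26, 117.41], [-156.51, 156.51]. Speed limits (degrees/s): [108.29, 108.29, 136.94, 136.94, 172.46, 172.46, 172.46].

### API

Orientations are given as [roll, pitch, yaw] about the fixed x, y, z axes, in that order (R = Rz(yaw) Ry(pitch) Rx(roll)).
In Python, from cell import status, grab_frame, camera_params, ctrl gives the robot as it stands.
- The arm moves only by the tool play_rows, never from a script. Its argument "plan" is a list of rows, each a list of 5 numbers: the opening, from -1 (shut) to 1 (fully open), then the shift along the tool's x, y, z scaled (see below), then the turn about the tool's z scaled (see below). A call has 1 to 5 rows; each row shifts and turns the commanded pose from where the row before left it, along the tool's axes as they then stand; what a row does not reach is not made up. The controller multiplies each number of a shift by 0.02 m and each number of a turn by 8 degrees. A row lasts 1/8 s, in which the tool goes at most 62.5 mm and 10.7 degrees, less where a joint would pass 70% of its speed; a pose out of reach is approached as far as the arm can. A call with a number of a shift or a turn outside -1 to 1 is refused whole. A call with a gripper value outside its range is refused whole. The fingers move at their own pace and stop on an object; the grip force is fixed at half the most. Time passes only in rows, so rows that do not move let the fingers close. It gives the time, the measured TCP pose, the force, the opening and the grip force at its end, in the units of the state.
- status.observe(): the state, without advancing time (a new reading comes with each control period).
- grab_frame(name): name is "side" or "top" or "wrist"; returns the picture (420x560x3 uint8, red, green, blue); there is no depth.
- camera_params(name): a dict with "fx", "fy", "cx", "cy" (pixels), "R" (3x3) and "t" (3): a world point X has camera coordinates R X + t; the wrist camera has in their place "tool_from_camera" (4x4, takes a point from camera to tool coordinates, whose origin is the TCP and whose axes are the flange's). Camera axes: x right, y down, z forward; pixel columns grow to the right and rows downward; lengths in m; the calibration is good to about 2 mm. A picture is of the moment at which its call begins: read the wrist's pose just before it. camera_params takes no time and is no camera call.
- ctrl.hand_in(): hands the job in; it is judged then, once.
The state is a dict: "time_s": time; "joint_pos": joint angles; "qd": joint speeds; "joint_efforts": joint torques, N m; "tool_pos": TCP position; "eef_rot": TCP orientation; "wrist_force": force on the tool from outside, world axes, zero at the start; "wrist_torque": the same for the moment, N m; "finger_gap": finger opening in m; "finger_force": force on a finger pad.
Only numpy, scipy, OpenCV 4.12 (cv2) and the standard library are available. Lean on these libraries where they do the work, as an engineer would, in place of code of your own. Each camera call takes 0.05 s, during which the arm holds its last target. There are 200 camera calls.

## Working session

There is one attempt and no reset: what is moved stays moved. The work goes in short steps, Python scripts to look and compute and a tool call to move; the robot and the scene stay as the last step left them, time stands still between calls to the robot, and variables do not carry over. Pictures are saved under pics/ and viewed, at most 10 in all, crops included, and the job is handed in when it is done.

Besides the shell and the picture viewer there is one more tool, called after "Call:" by a JSON object that holds its "api" and its "payload", one argument or row to a line. play_rows: Moves the arm, as the interface text tells. Shifts and turns lie within -1 to 1; 1 stands for 0.02 m of shift or 8 degrees of turn. Its arguments: {"type":"object","properties":{"plan":{"type":"array"}},"required":["plan"]}

```bash
mkdir -p pics; python3 - <<'E'
from cell import status, grab_frame, camera_params
import cv2,json
print(status.observe())
for n in ("side","top","wrist"):
    im=grab_frame(n); cv2.imwrite(f"pics/{n}0.png",im[:,:,::-1]); print(n,camera_params(n))
E
```

```text
{'time_s': 0.0, 'joint_pos': array([-80.9309884 ,  24.44929672,   4.2304277 ,  92.05350756,
        -1.95408179,  63.64245193,  -3.84469105]), 'qd': array([-0.0083829 , -0.06438026,  0.03504316, -0.08560934,  0.02894344,
        0.03175671,  0.05786351]), 'joint_efforts': array([-1.42532223e-03, -9.49844170e+01,  3.76034707e+00, -4.63500237e+01,
        1.91423093e-02,  1.03881728e-02,  1.59823958e-05]), 'tool_pos': array([0.20438166, 0.64287938, 0.23060448]), 'eef_rot': array([-1.79927026e+02,  4.74628792e-03,  1.62363965e+02]), 'wrist_force': array([-0.00573943,  0.15099512,  0.81028906]), 'wrist_torque': array([-0.00059837,  0.00444791, -0.01756476]), 'finger_force': 0.0, 'finger_gap': 0.08549011867609557}
side {'fx': 392.2455669051438, 'fy': 392.2455669051438, 'cx': 282.43051906562454, 'cy': 213.04597312778034, 'R': array([[ 0.88813173, -0.4594047 , -0.01301375],
       [-0.24119703, -0.44181059, -0.86407604],
       [ 0.39121098,  0.77055222, -0.50319305]]), 't': array([-0.46043894,  0.18407832,  0.84772275])}
top {'fx': 489.4482041651514, 'fy': 489.4482041651514, 'cx': 281.2739869284976, 'cy': 213.4411625430782, 'R': array([[ 0.01804428, -0.99954257, -0.02427024],
       [-0.99760368, -0.01637705, -0.06722124],
       [ 0.06679302,  0.02542504, -0.99744286]]), 't': array([0.035798  , 0.52904068, 1.21728345])}
wrist {'fx': 303.3798375846649, 'fy': 303.3798375846649, 'cx': 285.47070669909795, 'cy': 214.23941402849962, 'tool_from_camera': array([[-7.28060481e-04, -9.47154325e-01, -3.20777422e-01,
         8.31606246e-02],
       [ 9.99999735e-01, -6.88727644e-04, -2.36079338e-04,
        -5.64981531e-04],
       [ 2.67528784e-06, -3.20777509e-01,  9.47154575e-01,
        -1.42208519e-01],
       [ 0.00000000e+00,  0.00000000e+00,  0.00000000e+00,
         1.00000000e+00]])}
```

View pics/top0.png

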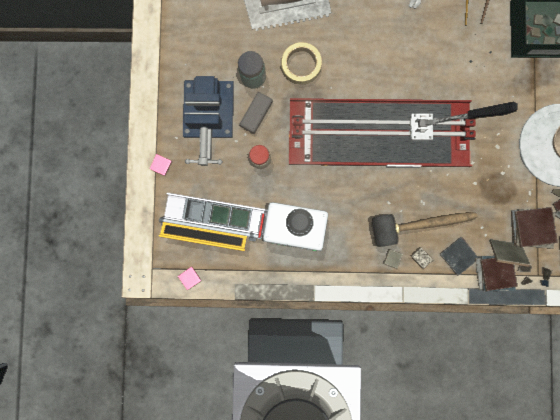

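View pics/side0.png

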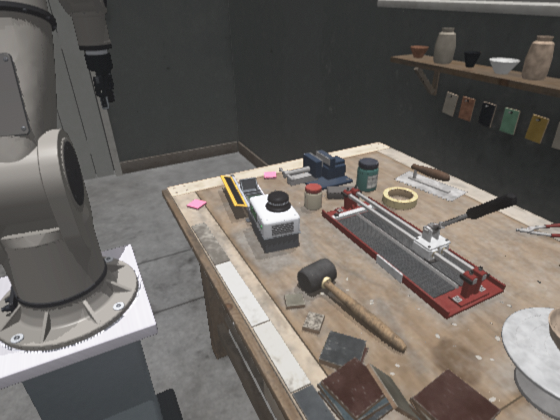

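Top view: the chute is at about (163–265, 195–248), with the yellow press plate on the robot's side (162–247, 222–248) and the reader at (265–327, 203–250). The tray, with grey/green pockets, is at (185–252, 200–228). The pink look-alikes are at (160,164) and (189,278). The green tiles at (218,213) and (240,216) are the only ones in the tray, and a grey upright sits at about (197,210). Next I'll take close crops.

```bash
python3 - <<'E'
import cv2,numpy as np
a=cv2.imread("pics/top0.png")[185:260,155:335]; b=cv2.imread("pics/side0.png")[165:255,210:310]
a=cv2.resize(a,None,fx=4.4,fy=4.4,interpolation=cv2.INTER_CUBIC); b=cv2.resize(b,None,fx=2.8,fy=2.8,interpolation=cv2.INTER_CUBIC)
o=np.zeros((a.shape[0]+b.shape[0],800,3),np.uint8); o[:a.shape[0],:a.shape[1]]=a; o[a.shape[0]:,:b.shape[1]]=b
w=cv2.resize(cv2.imread("pics/wrist0.png"),(336,252)); o[a.shape[0]:a.shape[0]+252,400:736]=w
cv2.imwrite("pics/crop1.png",o); print(o.shape)
E
```

```text
(582, 800, 3)
```

View pics/crop1.png

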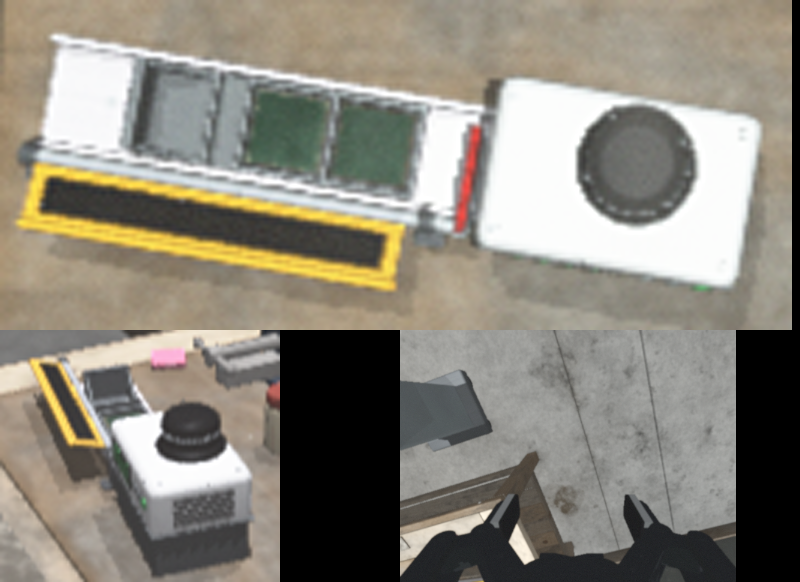

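```bash
cat > h.py <<'E'
import numpy as np, cv2
from cell import camera_params
P={n:camera_params(n) for n in ("top","side","wrist")}
def proj(n,X):
    c=np.atleast_2d(X)@P[n]["R"].T+P[n]["t"]; return np.c_[P[n]["fx"]*c[:,0]/c[:,2]+P[n]["cx"],P[n]["fy"]*c[:,1]/c[:,2]+P[n]["cy"]]
def c2w(p,X):
    c,s=np.cos(p[2]),np.sin(p[2]); return np.atleast_2d(X)@np.array([[c,s,0],[-s,c,0],[0,0,1]])+np.array([p[0],p[1],0])
E
python3 - <<'E'
from h import *
from scipy.optimize import least_squares
M=np.array([[-243,-42,40],[-243,-79.5,50.5],[-31,-79.5,50.5],[-31,-42,40],[12,48,94],[156,48,94],[156,-48,94],[12,-48,94],[-252,32.5,23]])/1000
U=np.array([[35,165],[20,228],[395,288],[405,225],[500,78],[762,120],[735,287],[478,240],[52,38]])/4.4+[155,185]
S=np.array([[68,358],[32,360],[72,447],[105,444]])
S=(S-[0,330])/2.8+[210,165]
ft=lambda p:(proj("top",c2w(p,M))-U).ravel()
fs=lambda p:(proj("side",c2w(p,M[:4]))-S).ravel()
p0=[.47,.05,np.radians(-98)]
r=least_squares(ft,p0,loss="soft_l1"); print("top",r.x,np.degrees(r.x[2]));print(ft(r.x).reshape(-1,2).round(1).tolist()); print("side res",fs(r.x).reshape(-1,2).round(1).tolist())
r2=least_squares(lambda p:np.r_[ft(p),fs(p)],p0,loss="soft_l1"); p=r2.x; print("both",p,np.degrees(p[2])); np.save("chute.npy",p)
# free height check by two-view triangulation of plate corners
for i in range(4):
    q=least_squares(lambda X:np.r_[(proj("top",X)-U[i:i+1]).ravel(),(proj("side",X)-S[i:i+1]).ravel()],c2w(p,M[i])[0]).x; print(i,q.round(4),c2w(p,M[i])[0].round(4))
# tray
f=lambda t:c2w(p,[[t,0,.05]])
for name,u,z,y in(("plate top rear",[(128,100)],.05,0),("slot rear",[(212,125)],.025,0),("slot front",[(243,130)],.025,0)):
    u=np.array(u)/4.4+[155,185]
    q=least_squares(lambda X:(proj("top",c2w(p,[[X[0],X[1],z]]))-u).ravel(),[-.15,0]).x; print(name,q)
E
```

```text
top [ 0.50650685  0.09158891 -1.71422409] -98.21780535998582
[[0.3, -0.1], [-0.1, 0.4], [-0.7, 0.6], [-0.1, -0.1], [0.3, -1.7], [0.8, -1.6], [0.6, 0.6], [-1.3, 1.5], [-0.1, -0.4]]
side res [[-4.6, 1.3], [-3.4, -0.7], [-3.0, -1.9], [-1.5, 0.1]]
both [ 0.50755103  0.09109346 -1.71607049] -98.32359647437391
0 [0.5046 0.3358 0.044 ] [0.5012 0.3376 0.04  ]
1 [0.467  0.343  0.0471] [0.4641 0.343  0.0505]
2 [0.4362 0.1316 0.0441] [0.4334 0.1333 0.0505]
3 [0.4709 0.1274 0.0403] [0.4705 0.1278 0.04  ]
plate top rear [-0.19579079  0.00054446]
slot rear [-0.15139318 -0.00477557]
slot front [-0.1333068  -0.00473237]
```

```bash
cat >> h.py <<'E'
def rows(pos,yaw,tgt,tyaw,n,grip):
    """plan rows (tool down) from pos,yaw to tgt,tyaw in n rows; prints tool-axis numbers"""
    pos,tgt=np.array(pos,float),np.array(tgt,float); dy=(tyaw-yaw+180)%360-180
    for k in range(n):
        a=np.radians(yaw); x=np.array([np.cos(a),np.sin(a),0]); y=np.array([np.sin(a),-np.cos(a),0])
        d=(tgt-pos)/(n-k); r=np.array([d@x,d@y,-d[2]])/.02; m=np.abs(r).max()
        r=np.round(r/max(1,m),2); t=np.round(np.clip(-(dy)/8/(n-k),-1,1),2); dy+=8*t; yaw-=8*t
        pos=pos+.02*(r[0]*x+r[1]*y+r[2]*np.array([0,0,-1])); print([grip,*r.tolist(),float(t)])
    print("end",pos.round(4),round(yaw,2))
E
python3 - <<'E'
from h import *
rows([.204,.643,.2306],162.36,[.507,.312,.15],81.8,20,.18)
E
```

```text
[0.18, -0.97, -0.56, 0.2, 0.5]
[0.18, -1.0, -0.49, 0.2, 0.5]
[0.18, -1.0, -0.4, 0.19, 0.5]
[0.18, -1.0, -0.32, 0.19, 0.5]
[0.18, -1.0, -0.25, 0.19, 0.5]
[0.18, -1.0, -0.17, 0.18, 0.5]
[0.18, -1.0, -0.1, 0.18, 0.51]
[0.18, -1.0, -0.03, 0.18, 0.5]
[0.18, -1.0, 0.04, 0.18, 0.51]
[0.18, -1.0, 0.11, 0.18, 0.5]
[0.18, -1.0, 0.18, 0.18, 0.51]
[0.18, -1.0, 0.26, 0.19, 0.5]
[0.18, -1.0, 0.33, 0.19, 0.51]
[0.18, -1.0, 0.41, 0.19, 0.5]
[0.18, -1.0, 0.5, 0.2, 0.51]
[0.18, -1.0, 0.59, 0.21, 0.5]
[0.18, -1.0, 0.69, 0.22, 0.51]
[0.18, -1.0, 0.79, 0.23, 0.5]
[0.18, -1.0, 0.92, 0.24, 0.51]
[0.18, -0.95, 1.0, 0.25, 0.5]
end [0.5025 0.3169 0.1512] 81.8
```

Call:
{"api": "play_rows", "payload": {
  "plan": [
    [0.18,-0.97,-0.56,0.2,0.5],
    [0.18,-1,-0.48,0.2,0.5],
    [0.18,-1,-0.4,0.2,0.5],
    [0.18,-1,-0.32,0.2,0.5],
    [0.18,-1,-0.25,0.2,0.5]
  ]
}}

```text
time_s: 0.78
tool_pos: [0.2784, 0.5626, 0.2111]
eef_rot: [180.0, -0.0, 142.1]
wrist_force: [0.0, -0.2, 0.0]
finger_gap: 0.0501
finger_force: 0.0
```

Call:
{"api": "play_rows", "payload": {
  "plan": [
    [0.18,-1,-0.17,0.18,0.5],
    [0.18,-1,-0.1,0.18,0.5],
    [0.18,-1,-0.03,0.18,0.5],
    [0.18,-1,0.04,0.18,0.5],
    [0.18,-1,0.11,0.18,0.5]
  ]
}}

```text
time_s: 1.4
tool_pos: [0.3463, 0.4889, 0.1931]
eef_rot: [-180.0, 0.0, 122.1]
wrist_force: [0.4, -0.7, 0.1]
finger_gap: 0.0502
finger_force: 0.0
```

Call:
{"api": "play_rows", "payload": {
  "plan": [
    [0.18,-1,0.18,0.18,0.5],
    [0.18,-1,0.26,0.19,0.5],
    [0.18,-1,0.33,0.19,0.5],
    [0.18,-1,0.41,0.19,0.5],
    [0.18,-1,0.5,0.2,0.5]
  ]
}}

```text
time_s: 2.02
tool_pos: [0.4184, 0.411, 0.1741]
eef_rot: [180.0, -0.0, 102.1]
wrist_force: [-0.1, -0.5, 0.5]
finger_gap: 0.0503
finger_force: 0.0
```

Call:
{"api": "play_rows", "payload": {
  "plan": [
    [0.18,-1,0.6,0.2,0.5],
    [0.18,-1,0.7,0.2,0.5],
    [0.18,-1,0.8,0.2,0.5],
    [0.18,-1,0.9,0.2,0.5],
    [0.18,-1,1,0.2,0.6]
  ]
}}

```text
time_s: 2.65
tool_pos: [0.5057, 0.316, 0.154]
eef_rot: [180.0, 0.0, 81.3]
wrist_force: [0.7, -0.2, -0.3]
finger_gap: 0.0504
finger_force: 0.0
```

```bash
python3 - <<'E'
from cell import status, grab_frame
import cv2
s=status.observe();print(s["time_s"],s["tool_pos"],s["eef_rot"],s["finger_gap"],s["joint_pos"])
cv2.imwrite("pics/wrist1.png",grab_frame("wrist")[:,:,::-1])
E
```

```text
2.65 [0.50570407 0.316001   0.15404348] [1.79998127e+02 5.20137898e-04 8.12553141e+01] 0.05044899964416177 [-59.27379076  23.49988756  26.94939169 107.79648143 -13.29695535
  51.77566893 -34.70218421]
```

View pics/wrist1.png

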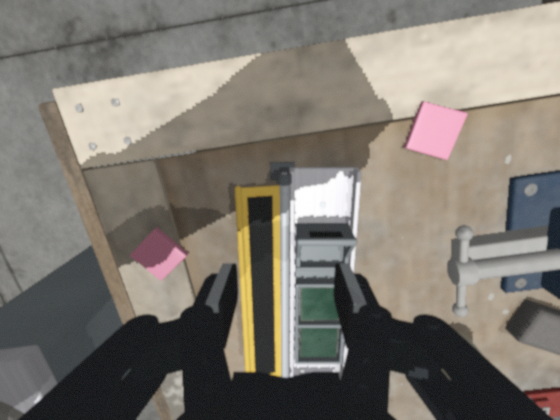

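Wrist view: the press plate's rear corners are at (237,188) and (279,185). The tray's push plate has its top edge at about (296–356, 224–243), and the far guide end is at (357,168). The left finger is over the yellow plate's side and the right one over the lane. I'll check my pose against this view.

```bash
cat >> h.py <<'E'
from scipy.spatial.transform import Rotation as Ro
def wproj(pos,rpy,X):
    T=P["wrist"]["tool_from_camera"]; R=Ro.from_euler("xyz",rpy,degrees=True).as_matrix()
    t=(np.atleast_2d(X)-pos)@R; c=(t-T[:3,3])@T[:3,:3]; w=P["wrist"]
    return np.c_[w["fx"]*c[:,0]/c[:,2]+w["cx"],w["fy"]*c[:,1]/c[:,2]+w["cy"]]
E
python3 - <<'E'
from h import *
from scipy.optimize import least_squares
pos,rpy=[.50570,.3160,.15404],[180,0,81.255]
M=np.array([[-243,-42,40],[-243,-79.5,50.5],[-252,32.5,23]])/1000
U=np.array([[279,185],[237,188],[357,168]])
Mt=np.array([[-243,-42,40],[-243,-79.5,50.5],[-31,-79.5,50.5],[-31,-42,40],[-252,32.5,23]])/1000
Ut=np.array([[35,165],[20,228],[395,288],[405,225],[52,38]])/4.4+[155,185]
p=[.5065,.0916,np.radians(-98.22)]
f=lambda p:(wproj(pos,rpy,c2w(p,M))-U).ravel()
print(f(p).round(1))
r=least_squares(lambda p:np.r_[f(p),(proj("top",c2w(p,Mt))-Ut).ravel()],p,loss="soft_l1"); print(r.x,np.degrees(r.x[2]),r.fun.round(1)); np.save("chute.npy",r.x)
p=r.x
print("tray plate top corners pred x=-.196:",wproj(pos,rpy,c2w(p,[[-.196,-.027,.05],[-.196,.027,.05],[-.189,-.027,.05]])).round(0).tolist())
ax=np.linalg.inv(np.array([[np.cos(p[2]),-np.sin(p[2])],[np.sin(p[2]),np.cos(p[2])]]))@(np.array(pos[:2])-p[:2]); print("tcp in chute",ax)
print("target",c2w(p,[[-.218,-.031,0]]))
E
python3 -c "
import cv2
im=cv2.imread('pics/wrist1.png')[155:305,220:380]
cv2.imwrite('pics/wc.png',cv2.resize(im,None,fx=4,fy=4,interpolation=cv2.INTER_CUBIC))"
```

```text
[-3.5  1.2 -7.   1.6  0.9  3.4]
[ 0.50893292  0.09247605 -1.7130168 ] -98.1486326372659 [-1.3 -0.1 -4.7  0.3  3.2  2.  -0.1 -1.  -0.4 -0.5 -1.  -0.3 -0.4 -1.
 -0.5 -1.3]
tray plate top corners pred x=-.196: [[296.0, 239.0], [357.0, 239.0], [296.0, 247.0]]
tcp in chute [-0.22080895 -0.03488291]
target [[0.50914556 0.31266904 0.        ]]
```

View pics/wc.png

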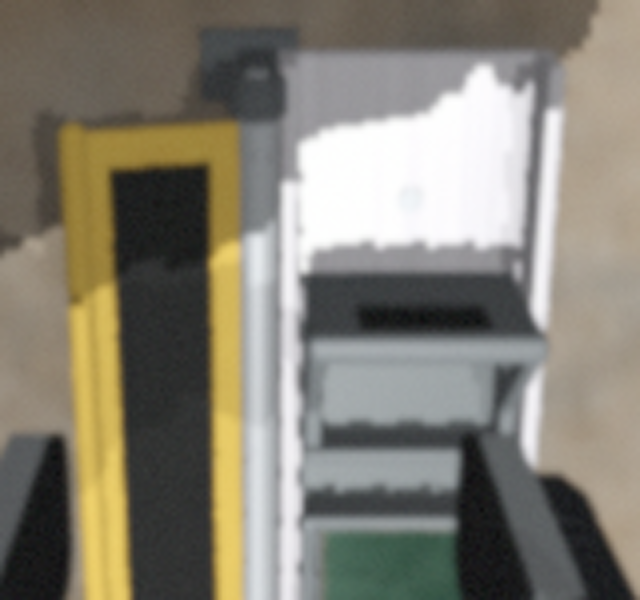

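The tray's push plate top edge sits at about (296–356, 240), as predicted for a rear face at chute x ≈ -0.196, so the tray's x is about -0.143. I'm descending behind it.

Call:
{"api": "play_rows", "payload": {
  "plan": [
    [0.18,0,0.2,0.8,-0.07],
    [0.18,0,0,1,0],
    [0.18,0,0,1,0],
    [0.18,0,0,1,0],
    [0.18,0,0,0.8,0]
  ]
}}

```text
time_s: 3.32
tool_pos: [0.5081, 0.3168, 0.0607]
eef_rot: [-180.0, 0.0, 82.1]
wrist_force: [0.6, 0.7, 1.4]
finger_gap: 0.0502
finger_force: 0.0
```

Call:
{"api": "play_rows", "payload": {
  "plan": [
    [0.18,0,0,0.2,0],
    [0.18,0,0,0.2,0],
    [0.18,0,0,0.2,0]
  ]
}}

```text
time_s: 3.7
tool_pos: [0.5087, 0.3171, 0.0506]
eef_rot: [180.0, -0.0, 82.1]
wrist_force: [0.4, 0.2, -0.4]
finger_gap: 0.0502
finger_force: 0.0
```

Call:
{"api": "play_rows", "payload": {
  "plan": [
    [0.18,0,0,0.2,0],
    [0.18,0,0,0.2,0]
  ]
}}

```text
time_s: 3.95
tool_pos: [0.5084, 0.317, 0.0423]
eef_rot: [180.0, -0.0, 82.1]
wrist_force: [0.4, 1.0, 1.8]
finger_gap: 0.0505
finger_force: 0.9
```

Call:
{"api": "play_rows", "payload": {
  "plan": [
    [0.18,0,0,0.2,0],
    [0.18,0,0,0.2,0]
  ]
}}

```text
time_s: 4.2
tool_pos: [0.5082, 0.317, 0.0341]
eef_rot: [-180.0, -0.0, 82.1]
wrist_force: [-2.4, -0.1, 4.4]
finger_gap: 0.0506
finger_force: 1.9
```

Call:
{"api": "play_rows", "payload": {
  "plan": [
    [0.18,0,0,0.15,0],
    [0.18,0,0,0.15,0],
    [0.18,0,0,0,0]
  ]
}}

```text
time_s: 4.58
tool_pos: [0.5088, 0.3169, 0.0283]
eef_rot: [180.0, -0.0, 82.1]
wrist_force: [0.5, 0.7, 4.9]
finger_gap: 0.0503
finger_force: 2.2
```

```bash
python3 - <<'E'
from cell import status, grab_frame
import cv2,numpy as np
s=status.observe();print(s["time_s"],s["tool_pos"],s["wrist_force"],s["finger_gap"])
a=grab_frame("wrist")[:,:,::-1]; b=grab_frame("side")[:,:,::-1][160:255,210:310]; t=grab_frame("top")[:,:,::-1][185:260,155:335]
o=np.zeros((600,800,3),np.uint8); o[:315,:420]=cv2.resize(a,(420,315)); o[:300,430:746]=cv2.resize(b,(316,300),interpolation=cv2.INTER_CUBIC)
o[320:595,:660]=cv2.resize(t,(660,275),interpolation=cv2.INTER_CUBIC); cv2.imwrite("pics/p2.png",o)
E
```

```text
4.575 [0.50882963 0.31687739 0.02831509] [0.47779167 0.74078285 4.91304573] 0.05029231624187564
```

View pics/p2.png

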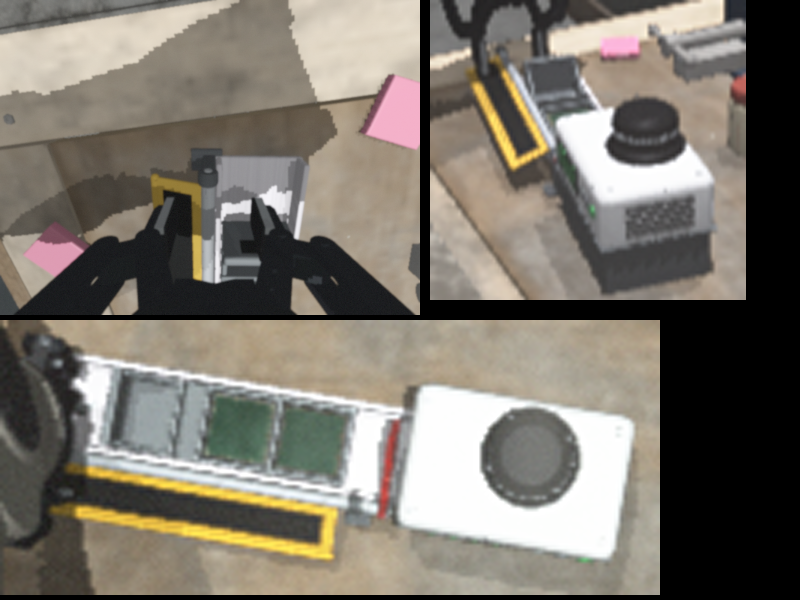

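```bash
python3 - <<'E'
from h import *
p=np.load("chute.npy")
def out(th,r=.043):
    a=np.radians(15)-th; return c2w(p,[[-.031,-.038-r*np.cos(a),.038+r*np.sin(a)+.0015]])
for n in("side","top"):
    b=proj(n,out(0))[0]
    for th in(.3,.45,.6,.68,.75,.85): print(n,th,(proj(n,out(th))[0]-b).round(1))
print("meas side",np.array([236.9,213.8])-[235.7,206.8],"top",np.array([332,237])/3.667-np.array([395,288])/4.4)
# plate width on top view
E
```

```text
side 0.3 [-0.2  4.1]
side 0.45 [0.3 6. ]
side 0.6 [1.  7.8]
side 0.68 [1.5 8.7]
side 0.75 [2.1 9.4]
side 0.85 [ 2.9 10.4]
top 0.3 [0.4 0.5]
top 0.45 [0.7 0.2]
top 0.6 [ 1.1 -0.5]
top 0.68 [ 1.3 -1. ]
top 0.75 [ 1.5 -1.5]
top 0.85 [ 1.8 -2.4]
meas side [1.2 7. ] top [ 0.76449662 -0.82405732]
```

Side view: the plate's near outer corner dropped about 7 px, so the gate is at roughly 0.55 rad. The tray hasn't moved and the fingers straddle the hinge tube, so I'll press 2.4 mm more and then push.

Call:
{"api": "play_rows", "payload": {
  "plan": [
    [0.18,0,0,0.12,0],
    [0.18,0,0,0,0],
    [0.18,0,0,0,0]
  ]
}}

```text
time_s: 5.1
tool_pos: [0.5086, 0.3169, 0.0261]
eef_rot: [180.0, -0.0, 82.1]
wrist_force: [0.1, -0.1, 5.8]
finger_gap: 0.0505
finger_force: 2.4
```

Call:
{"api": "play_rows", "payload": {
  "plan": [
    [0.18,-0.25,0,0,0],
    [0.18,-0.25,0,0,0],
    [0.18,-0.2,0,0,0],
    [0.18,-0.2,0,0,0],
    [0.18,-0.2,0,0,0]
  ]
}}

```text
time_s: 5.72
tool_pos: [0.5053, 0.2953, 0.026]
eef_rot: [-180.0, -0.0, 82.1]
wrist_force: [-1.5, 7.1, 4.3]
finger_gap: 0.0505
finger_force: 3.4
```

```bash
cat > look.py <<'E'
import sys,cv2,numpy as np
from cell import status, grab_frame
s=status.observe();print(s["time_s"],s["tool_pos"],s["wrist_force"])
b=grab_frame("side")[:,:,::-1][160:260,210:310]; t=grab_frame("top")[:,:,::-1][185:260,155:335]
o=np.zeros((600,800,3),np.uint8); o[:270,:270]=cv2.resize(b,(270,270),interpolation=cv2.INTER_CUBIC)
o[270:600,:792]=cv2.resize(t,(792,330),interpolation=cv2.INTER_CUBIC); cv2.imwrite(sys.argv[1],o)
E
python3 look.py pics/p3.png
```

```text
5.725 [0.50529072 0.29529721 0.02595921] [-1.49623613  7.06407529  4.27203912]
```

View pics/p3.png

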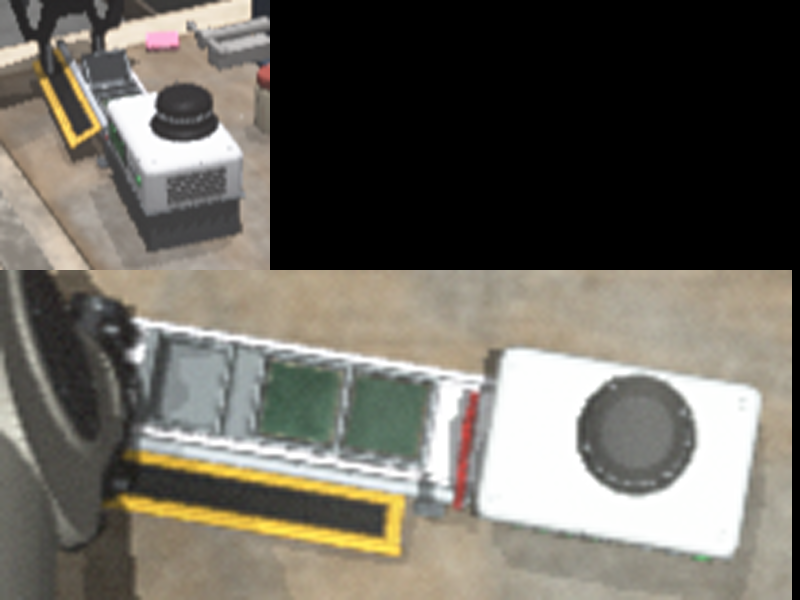

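The tray advanced about 9 mm (slot front at crop 243→260), with the gate at about 0.62–0.7 rad and the blade above the tray. Continuing the push.

Call:
{"api": "play_rows", "payload": {
  "plan": [
    [0.18,-0.3,0,0.05,0],
    [0.18,-0.35,0,0,0],
    [0.18,-0.35,0,0,0],
    [0.18,-0.35,0,0,0],
    [0.18,-0.35,0,0,0]
  ]
}}

```text
time_s: 6.45
tool_pos: [0.5009, 0.2621, 0.0252]
eef_rot: [180.0, -0.1, 82.2]
wrist_force: [-2.2, 8.8, 5.7]
finger_gap: 0.0502
finger_force: 4.5
```

Call:
{"api": "play_rows", "payload": {
  "plan": [
    [0.18,-0.35,0,0,0],
    [0.18,-0.35,0,0,0],
    [0.18,-0.35,0,0,0],
    [0.18,-0.35,0,0,0],
    [0.18,-0.35,0,0,0]
  ]
}}

```text
time_s: 7.08
tool_pos: [0.4961, 0.2274, 0.0252]
eef_rot: [180.0, -0.1, 82.2]
wrist_force: [-1.8, 8.2, 6.2]
finger_gap: 0.0505
finger_force: 4.7
```

Call:
{"api": "play_rows", "payload": {
  "plan": [
    [0.18,-0.35,0,0,0],
    [0.18,-0.35,0,0,0],
    [0.18,-0.35,0,0,0],
    [0.18,-0.35,0,0,0],
    [0.18,-0.35,0,0,0]
  ]
}}

```text
time_s: 7.7
tool_pos: [0.4912, 0.1927, 0.0252]
eef_rot: [180.0, -0.1, 82.2]
wrist_force: [-2.0, 7.9, 7.5]
finger_gap: 0.0508
finger_force: 4.9
```

Call:
{"api": "play_rows", "payload": {
  "plan": [
    [0.18,-0.25,0,0,0],
    [0.18,-0.25,0,0,0],
    [0.18,-0.2,0,0,0],
    [0.18,-0.15,0,0,0],
    [0.18,-0.15,0,0,0]
  ]
}}

```text
time_s: 8.32
tool_pos: [0.4885, 0.1731, 0.0252]
eef_rot: [180.0, -0.1, 82.2]
wrist_force: [-2.3, 9.8, 8.0]
finger_gap: 0.0502
finger_force: 5.4
```

Call:
{"api": "play_rows", "payload": {
  "plan": [
    [0.18,-0.15,0,0,0],
    [0.18,-0.1,0,0,0],
    [0.18,-0.1,0,0,0],
    [0.18,-0.1,0,0,0]
  ]
}}

```text
time_s: 8.82
tool_pos: [0.4871, 0.1644, 0.0252]
eef_rot: [180.0, -0.1, 82.2]
wrist_force: [-2.7, 10.9, 9.5]
finger_gap: 0.0502
finger_force: 5.8
```

Call:
{"api": "play_rows", "payload": {
  "plan": [
    [0.18,-0.06,0,0,0],
    [0.18,-0.06,0,0,0],
    [0.18,-0.06,0,0,0]
  ]
}}

```text
time_s: 9.2
tool_pos: [0.4867, 0.1609, 0.0252]
eef_rot: [-180.0, -0.1, 82.2]
wrist_force: [-3.2, 11.7, 9.6]
finger_gap: 0.0507
finger_force: 5.9
```

Call:
{"api": "play_rows", "payload": {
  "plan": [
    [0.18,-0.06,0,0,0],
    [0.18,-0.06,0,0,0],
    [0.18,0,0,0,0]
  ]
}}

```text
time_s: 9.57
tool_pos: [0.4865, 0.1598, 0.0252]
eef_rot: [180.0, -0.1, 82.3]
wrist_force: [-2.2, 18.0, 5.6]
finger_gap: 0.0505
finger_force: 9.5
```

```bash
python3 look.py pics/p4.png
```

```text
9.575 [0.48645258 0.15980197 0.02524001] [-2.16258863 18.0325089   5.61757123]
```

View pics/p4.png

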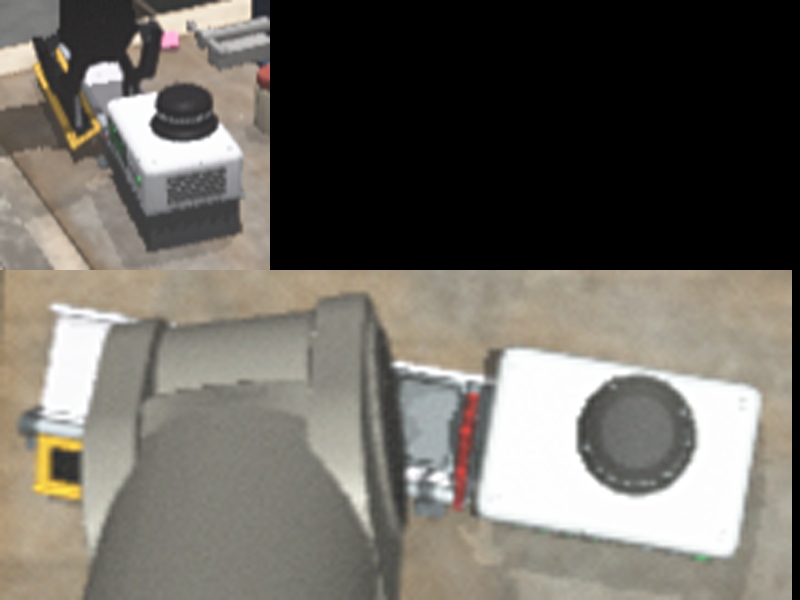

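The tray's rear area is now at crop (400–455, 370–465), right behind the blade. The force jumped to 18 N while the tip stalled, which fits the tray being at its stop. One small push will confirm.

Call:
{"api": "play_rows", "payload": {
  "plan": [
    [0.18,-0.08,0,0,0],
    [0.18,0,0,0,0],
    [0.18,0,0,0,0]
  ]
}}

```text
time_s: 10.05
tool_pos: [0.4864, 0.1596, 0.0254]
eef_rot: [180.0, -0.2, 82.3]
wrist_force: [-2.8, 25.5, 5.4]
finger_gap: 0.0506
finger_force: 13.6
```

Call:
{"api": "play_rows", "payload": {
  "plan": [
    [0.18,0.15,0,0,0],
    [0.18,0.2,0,0,0],
    [0.18,0.3,0,0,0],
    [0.18,0,0,0,0]
  ]
}}

```text
time_s: 10.55
tool_pos: [0.4872, 0.1679, 0.0246]
eef_rot: [-179.9, 0.1, 82.1]
wrist_force: [-4.6, -1.3, 4.4]
finger_gap: 0.0502
finger_force: 2.7
```

Call:
{"api": "play_rows", "payload": {
  "plan": [
    [0.18,0,0,-0.2,0],
    [0.18,0,0,-0.2,0],
    [0.18,0,0,-0.3,0],
    [0.18,0,0,-0.4,0],
    [0.18,0,0,-0.5,0]
  ]
}}

```text
time_s: 11.18
tool_pos: [0.4882, 0.1686, 0.0576]
eef_rot: [180.0, -0.0, 82.1]
wrist_force: [0.3, 0.9, 0.2]
finger_gap: 0.0502
finger_force: 0.0
```

Call:
{"api": "play_rows", "payload": {
  "plan": [
    [0.18,0.5,0,-1,0],
    [0.18,1,0,-1,0],
    [0.18,1,0,-1,0],
    [0.18,1,0,-1,0],
    [0.18,1,0,-1,0]
  ]
}}

```text
time_s: 11.8
tool_pos: [0.5004, 0.2585, 0.1583]
eef_rot: [180.0, -0.0, 82.1]
wrist_force: [0.0, 0.5, -0.2]
finger_gap: 0.0503
finger_force: 0.0
```

Call:
{"api": "play_rows", "payload": {
  "plan": [
    [0.18,1,0,-0.3,0],
    [0.18,1,0,0,0],
    [0.18,1,0,0,0],
    [0.18,1,0,0,0],
    [0.18,0,0,0,0]
  ]
}}

```text
time_s: 12.42
tool_pos: [0.511, 0.3389, 0.1621]
eef_rot: [-180.0, 0.0, 82.2]
wrist_force: [0.1, 0.5, -0.8]
finger_gap: 0.0503
finger_force: 0.0
```

```bash
python3 look.py pics/p5.png; python3 - <<'E'
import cv2
from cell import grab_frame
o=cv2.imread("pics/p5.png"); o[:268,300:657]=cv2.resize(grab_frame("wrist")[:,:,::-1],(357,268)); cv2.imwrite("pics/p5.png",o)
E
```

```text
12.425 [0.51096923 0.3388602  0.16214908] [ 0.14842966  0.49500324 -0.75762578]
```

View pics/p5.png

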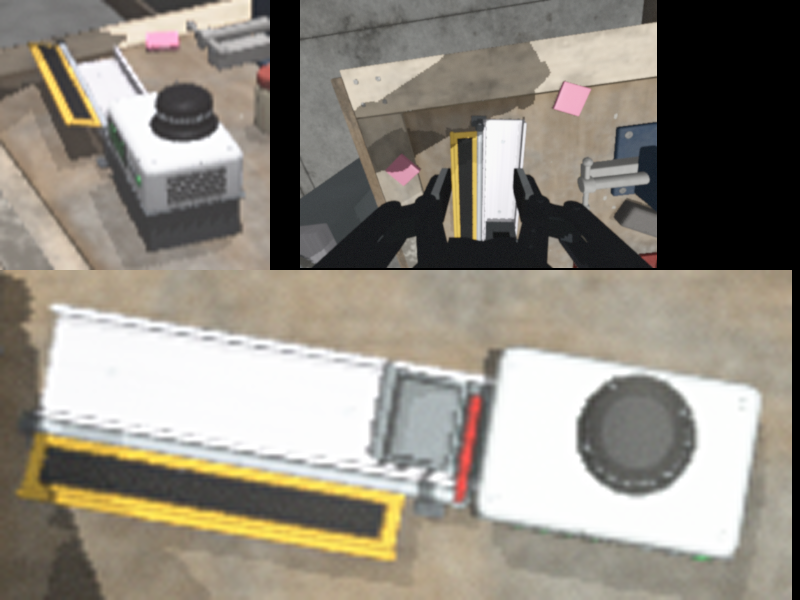

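The press plate's outer corner is back at crop (395,558), where it started. The red blade is down at (468, 395–500), and the tray sits in the reader with its push plate at about (380,410). The gate is shut and the arm is clear.

```bash
python3 -c "
from cell import ctrl; print(ctrl.hand_in())"
```

```text
the job is handed in; nothing more can be done
None
```

I pushed the tray to its stop in the reader with the gate held open, then let the gate shut behind the tiles; I handed the job in at about 12.4 s, and no verdict was returned.

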